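# Seat the lane stop under its retaining lip

### The job

Pick up the orange lane stop, set it flat on the lane's deck in front of the green retaining lip, and slide its toe sideways under the lip until it is fully home against the steel buffer plate hidden inside. Press it gently but definitely against that plate (about 10 N, held for half a second; never 20 N or more), then let go and leave it seated; do not disturb the grey stop, the cans or the other goods.

Things in the scene. Friction and masses are not known exactly. Their poses are not given: they have to be found in the camera images.
- orange_stop: Loose bright orange lane stop, about 0.25 kg. Flat foot 34 mm wide (x), 12 mm thick, from y -16 to +72 mm, then a steel nose (26 mm wide) to y +80 mm: the toe. Upright grip block 18 mm (x) by 26 mm (y) centred on the origin, from 12 to 75 mm height. Origin: underside of the foot below the grip block; +y along the toe, z up. Starts upright on the table.
- orange_stop_nose (a point): Middle of the orange stop's nose end face, 80 mm from its origin along +y, 6 mm above its underside. The nose is 9 mm high (2 to 11 mm above the underside).
- grey_stop: A second lane stop of the same shape, grey; a spare, to be left alone. Same origin and axes as the orange one.
- lane: Fixed can lane, yaw within 0.3. Origin on the table below the middle of the pocket's mouth; +y points into the pocket (slide this way), z up. Aluminium deck 8 mm thick, x -60 to 60, y -150 to 75 mm; the pocket is at its +y end and opens to -y. In +x the deck goes on as a tray with two standing cans (middles 160 and 235 mm off) between rails 56 mm high, from x 110 mm.
- mouth (a point): Middle of the pocket's mouth at deck height, 8 mm above the table. Green roof plate (retaining lip) 62 mm wide, y 0 to 72 mm, underside 14 mm and top 20 mm above the deck. Grey cheeks 37 mm apart, flared at the mouth to about 45 mm, the flares standing out 6 mm before the roof. The 34 mm toe has 1.5 mm play each side, 2 mm in height.
- buffer: The buffer inside the pocket, hidden below the green roof. Its stiff sprung steel plate (34 mm wide, 13 mm high, about 25 N per mm) is screwed to another depth each time: its face lies 28 to 48 mm behind the mouth and cannot be measured, only felt by pushing slowly. Origin: at the mouth, at deck height (same point as mouth), axes as the lane's.
- lane_can_front: Blue can, 66 mm wide and 100 mm tall, standing in the lane's tray. Origin: centre of its underside.
- lane_can_back: Green can, 66 mm wide and 100 mm tall, standing in the lane's tray behind the blue one. Origin: centre of its underside.
- tall_can: Yellow can, 74 mm wide, 118 mm tall, standing on the table at the left. Origin: centre of its underside.
- flat_can: Flat reddish-brown can, 84 mm wide, 40 mm tall, on the table at the left. Origin: centre of its underside.
- jar: Amber jar with a white cap, 68 mm wide, 90 mm tall, on the table at the left. Origin: centre of its underside.
- carton: Cardboard carton, 50 x 90 x 120 mm, standing on the table at the right. Origin: centre of its underside.
Things that resemble listed ones, but are neither listed nor needed, are in the scene too. What is shaped like the orange_stop but blue is not meant.

How it is judged:
By the outcome, as a careful person would: the job done as asked, in the order asked, and still so for the second after the job is handed in, with the robot touching nothing.
It also fails if it takes over 64 s, if anything falls off the work surface, if the arm or the gripper's body presses on something with over 40 N, if the wrist force passes 120 N, or if a joint passes its speed limit or range.

### The arm

A 7-joint arm with a two-finger parallel gripper is mounted at the origin on the work surface. World frame = base frame: x ahead of the robot, y to its left, z up, the work surface at z = 0. Lengths are in m, angles in rad, forces in N, time in s.
With the tool pointing down it reaches from about 0.4 to 0.85 m from the base axis. Payload 6.9 kg.
Tool frame: the origin (TCP) lies midway between the tips of the shut fingers; the grasp point (between the pads) lies behind it (ctrl.pinch_z is the z of the grasp point in the tool frame, in m); z points along the fingers, y is the direction in which the jaws open and shut (so a half turn about z gives the same grasp; the last joint's range is limited). The gripper opens to 85 mm and grips with 20 to 120 N. Pads are 22 mm wide; open, the fingers measure 114 mm over their backs; the gripper's body (76 mm by 85 mm) begins 54 mm behind the grasp point. The pads swing forward as they close: fully open they stand 13 mm farther back than shut.
Start: joints at [1.298, 0.507, -0.238, 1.5, 0.126, 1.149, -0.155], TCP at [0.231, -0.581, 0.231] pointing down, gripper open.
Joint ranges: [-3.08, 3.08], [-0.24, 2.05], [-1.43, 1.35], [0, 2.5], [-1.52, 4.66], [0.17, 1.96], [-2.89, 2.89]. Speed limits (rad/s): [2.39, 2.39, 3.14, 3.14, 3.14, 3.14, 3.14].

### API

Orientations are given as a unit quaternion [w, x, y, z].
In Python, from station import ctrl, get_state, vision, ticket, models gives the robot as it stands. Calls block until the motion is done:
- ctrl.movep(position, orientation): joint-space move of the TCP to a pose.
- ctrl.movel(position, frame=None, max_speed=0.15): straight line of the TCP; frame=None keeps the orientation; max_speed is the mean speed in m/s.
- ctrl.set_joints(angles): joint-space move.
- ctrl.ungrasp() and ctrl.close_gripper(force=None): open the fingers fully, or close them until they stop; force is the grip in N (None keeps the last).
- ctrl.pause(seconds).
- ctrl.ik(position, orientation): joint angles nearest the present ones, or None.
- get_state(): the state.
- vision.grab_frame(name): name is "side" or "top" or "wrist"; returns (picture, depth): 420x560x3 uint8, blue, green, red; 420x560 float32, m along the optical axis (not along the pixel's ray), 0 where there is no reading.
- vision.camera_info(name): a dict with "mtx" (3x3 intrinsics, pixels), "dist_coeffs" ([k1, k2, p1, p2, k3] as OpenCV has them; the pictures are not rectified), "R" (3x3) and "t" (3): a world point X has camera coordinates R X + t; the wrist camera has in their place "hand_eye" (4x4, takes a point from camera to tool coordinates, whose origin is the TCP and whose axes are the flange's). Camera axes: x right, y down, z forward; pixel columns grow to the right and rows downward; lengths in m; the calibration is good to about 2 mm. A picture is of the moment at which its call begins: read the wrist's pose just before it. camera_info takes no time and is no camera call.
A pose or a line that the arm cannot do raises ctrl.Unreachable and nothing moves.
- ticket.close_job(): hands the job in, once; it reports no verdict.
Trained networks look in the newest picture that a camera, given by its name, has taken for a name from the list of things; names that differ only in an ending like _2 or _b are one class to them, and where a whole thing is asked for, a point or a joint stands for the part that bears it (a point fixed in the world has none). Each returns a list of dicts, best first, with "p" (0 to 1); they miss things now and then, are a little off and sometimes report something else, mostly with a low value. They report only what shows in the picture. A call takes as long as a camera call. They do not tell look-alikes from the thing itself.
- models.recognise(camera, target): "point" ([column, row] in pixels, amid what is visible of it).
- models.masks_of(camera, target): "mask" (420x560 bool, what is visible of it) and "point" ([column, row] in pixels, amid what is visible of it).
The state is a dict: "time": time; "qpos": joint angles; "qd": joint speeds; "tau": joint torques, N m; "tcp_pos": TCP position; "eef_rot": TCP orientation; "contact_force": force on the tool from outside, world axes, zero at the start; "wrist_torque": the same for the moment, N m; "width": finger opening in m.
Only numpy, scipy, OpenCV 4.12 (cv2) and the standard library are available. Lean on these libraries where they do the work, as an engineer would, in place of code of your own. Each camera call takes 0.05 s, during which the arm holds its last target.

## Working session

There is one attempt and no reset: what is moved stays moved. The work goes in short steps, each a Python script; the robot and the scene stay as the last script left them, time stands still between calls to the robot, and variables do not carry over. Pictures are saved under pics/ and viewed, and the job is handed in when it is done.

```bash
ls; mkdir -p pics; python3 - <<'E'
from station import ctrl,get_state,vision,models
import cv2,numpy as np
s=get_state();print(s, ctrl.pinch_z)
for n in ["top","side","wrist"]:
    im,d=vision.grab_frame(n);cv2.imwrite(f"pics/{n}0.png",im);np.save(f"{n}0d.npy",d)
    print(n,vision.camera_info(n))
for n in ["top","side"]:
  for t in ["orange_stop","grey_stop","lane","mouth"]:
    try: print(n,t,[(np.round(r["point"]),round(r["p"],2)) for r in models.recognise(n,t)])
    except Exception as e: print(n,t,e)
E
```

```text
pics
{'time': 0.0, 'qpos': array([ 1.29748138,  0.508334  , -0.23747765,  1.50115372,  0.1256765 ,
        1.14892483, -0.15482048]), 'qd': array([-0.00012527, -0.00024824,  0.00099126, -0.0021748 , -0.00161043,
        0.00096903, -0.00027708]), 'tau': array([ 1.12980972e-03, -6.20607090e+01, -2.18677171e+00, -2.49654508e+01,
        1.25834884e-02,  1.21877517e-02, -2.11086598e-05]), 'tcp_pos': array([ 0.23085227, -0.58023937,  0.23042323]), 'eef_rot': array([-8.97305974e-04,  9.82120412e-01,  1.88251568e-01, -1.93254381e-04]), 'contact_force': array([-0.7283982 ,  0.00325144, -0.57171434]), 'wrist_torque': array([ 0.004294  ,  0.01137713, -0.02688924]), 'width': 0.08537433260355456} -0.0187
top {'mtx': array([[502.55944542,   0.        , 283.23599648],
       [  0.        , 502.55944542, 214.41544614],
       [  0.        ,   0.        ,   1.        ]]), 'dist_coeffs': array([-0.15855585,  0.        ,  0.        ,  0.        ,  0.        ]), 'R': array([[ 0.00710153, -0.9999735 ,  0.00159964],
       [-0.99769147, -0.00719335, -0.06752763],
       [ 0.06753735, -0.0011164 , -0.997
[... 936 characters left out ...]
59972325e-04],
       [-1.42879341e-04, -3.24101277e-01,  9.46022379e-01,
        -1.42174308e-01],
       [ 0.00000000e+00,  0.00000000e+00,  0.00000000e+00,
         1.00000000e+00]])}
top orange_stop [(array([352., 173.]), 0.92), (array([356., 216.]), 0.87), (array([434., 270.]), 0.77), (array([160., 197.]), 0.36)]
top grey_stop [(array([384., 282.]), 0.78)]
top lane [(array([286., 228.]), 0.89)]
top mouth [(array([277., 230.]), 0.76)]
side orange_stop [(array([325., 155.]), 0.86), (array([283., 184.]), 0.78), (array([251., 180.]), 0.6)]
side grey_stop [(array([336., 174.]), 0.79)]
side lane [(array([289., 230.]), 0.83), (array([216., 204.]), 0.6)]
side mouth [(array([287., 225.]), 0.69)]
```

View pics/top0.png

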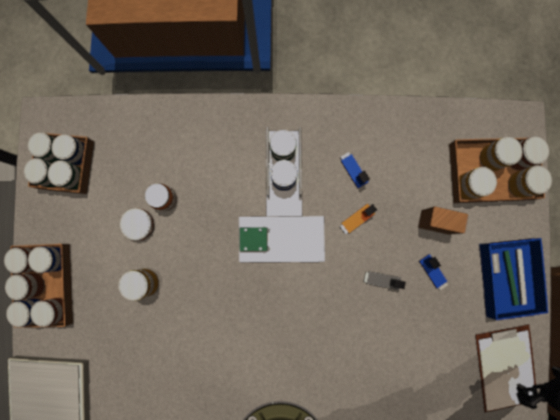

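View pics/side0.png

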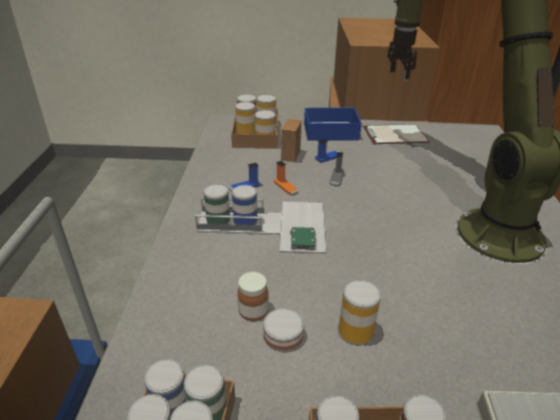

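```bash
python3 -c "
import cv2
a=cv2.imread('pics/top0.png')[130:310,220:460]
cv2.imwrite('pics/topcrop.png',cv2.resize(a,None,fx=3.3,fy=3.3,interpolation=2))"
```

```text
(no output)
```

View pics/topcrop.png

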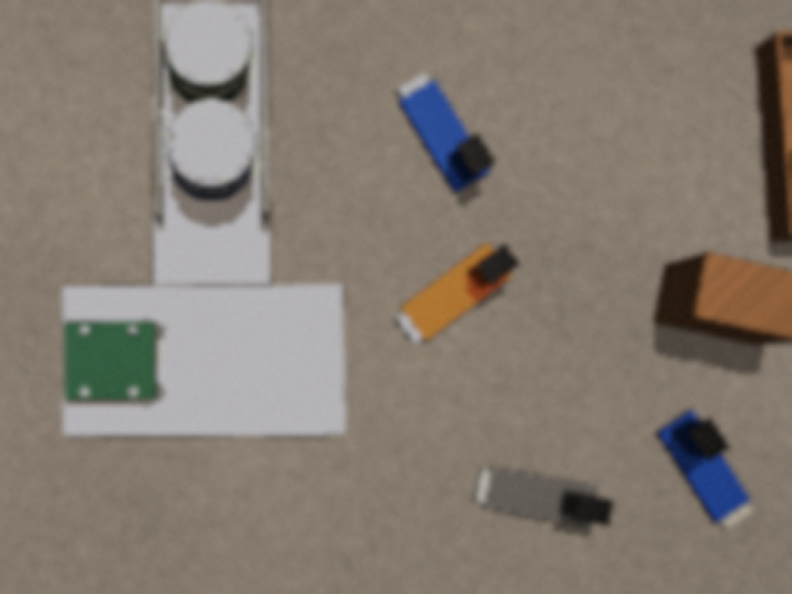

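The orange thing is at top pixel (356,216), shown enlarged with its white nose pointing down-left. The same shape in blue is at (352,173) and (434,270), and in grey at (384,282). Only (356,216) is orange, so that one is meant. The lane's green lip is at (254,239) and opens to the right (world -y).

```bash
cat > h.py <<'E'
import numpy as np,cv2
from scipy.spatial.transform import Rotation as Rn
from station import ctrl,get_state,vision,models,ticket
def wristpose(s):
    q=s["eef_rot"];T=np.eye(4);T[:3,:3]=Rn.from_quat(np.r_[q[1:],q[0]]).as_matrix();T[:3,3]=s["tcp_pos"];return T
def cam(name,s=None):
    c=vision.camera_info(name)
    if name=="wrist":
        T=wristpose(s)@c["hand_eye"]; return c["mtx"],c["dist_coeffs"],T[:3,:3],T[:3,3]
    return c["mtx"],c["dist_coeffs"],c["R"].T,-c["R"].T@c["t"]
def plane(px,z,C):
    K,D,R,o=C
    p=cv2.undistortPoints(np.asarray(px,float).reshape(-1,1,2),K,D).reshape(-1,2)
    r=np.c_[p,np.ones(len(p))]@R.T
    return o+r*((z-o[2])/r[:,2])[:,None]
def proj(X,C):
    K,D,R,o=C
    rv=cv2.Rodrigues(R.T)[0]
    return cv2.projectPoints(np.asarray(X,float).reshape(-1,1,3),rv,-R.T@o,K,D)[0].reshape(-1,2)
def quat(yaw): # tool down; tool y axis (jaw) direction = world angle yaw(+/-)
    y=np.array([np.cos(yaw),np.sin(yaw),0]);z=np.array([0,0,-1.]);x=np.cross(y,z)
    q=Rn.from_matrix(np.c_[x,y,z]).as_quat();return np.r_[q[3],q[:3]]
E
python3 - <<'E'
from h import *
im=cv2.imread("pics/top0.png");hsv=cv2.cvtColor(im,cv2.COLOR_BGR2HSV)
C=cam("top")
g=cv2.inRange(hsv,(55,80,20),(90,255,255));g[:, :230]=0;g[:,275:]=0;g[:220]=0;g[260:]=0
r=cv2.minAreaRect(cv2.findNonZero(g));b=cv2.boxPoints(r);print("roof",b);print(plane(b,.028,C).round(4))
w=cv2.inRange(hsv,(0,0,130),(180,60,255));m=np.zeros_like(w);m[216:264,236:330]=w[216:264,236:330]
r=cv2.minAreaRect(cv2.findNonZero(m));b=cv2.boxPoints(r);print("deck",b);print(plane(b,.008,C).round(4))
o=cv2.inRange(hsv,(5,120,60),(20,255,255));m=np.zeros_like(o);m[200:240,335:380]=o[200:240,335:380]
r=cv2.minAreaRect(cv2.findNonZero(m));b=cv2.boxPoints(r);print("foot",b);print(plane(b,.012,C).round(4))
E
```

```text
roof [[240. 228.]
 [266. 228.]
 [266. 250.]
 [240. 250.]]
[[0.5786 0.1091 0.028 ]
 [0.5791 0.0415 0.028 ]
 [0.5221 0.041  0.028 ]
 [0.5215 0.1084 0.028 ]]
deck [[235.99997 216.     ]
 [328.99997 216.     ]
 [328.99997 263.     ]
 [235.99997 263.     ]]
[[ 0.6111  0.1218  0.008 ]
 [ 0.6128 -0.1241  0.008 ]
 [ 0.4889 -0.1244  0.008 ]
 [ 0.4872  0.1203  0.008 ]]
foot [[341.3973  222.1846 ]
 [367.29343 203.044  ]
 [375.06607 213.5599 ]
 [349.16995 232.7005 ]]
[[ 0.5965 -0.1565  0.012 ]
 [ 0.6477 -0.2256  0.012 ]
 [ 0.6199 -0.2462  0.012 ]
 [ 0.5689 -0.1771  0.012 ]]
```

```bash
python3 - <<'E'
from h import *
for p,y in [((.6245,-.2235,.15),36.5),((.6245,-.2235,.02),36.5),((.55,-.08,.15),0),((.55,.02,.03),0)]:
    print(y,ctrl.ik(list(p),quat(np.radians(y))))
ctrl.movep([.615,-.21,.17],quat(np.radians(36.5)))
s=get_state();im,d=vision.grab_frame("wrist");cv2.imwrite("pics/w1.png",im);np.save("w1d.npy",d)
import pickle;pickle.dump(s,open("w1.pkl","wb"));print(s["time"],s["tcp_pos"],s["contact_force"])
E
```

```text
36.5 [ 0.69073482  0.7045715  -0.70034744  1.49735121  0.4828996   1.11741574
  0.53118566]
36.5 [ 0.61429968  0.82303141 -0.54831177  1.61651035  0.53106292  0.85509453
  0.48984493]
0 [ 0.55991037  0.5525954  -0.71478114  1.79614352  0.43464705  0.95625012
 -0.33787648]
0 [ 0.28099004  0.68847648 -0.56989641  1.92828107  0.56882792  0.6898519
 -0.63666796]
2.4917 [ 0.61443211 -0.21198957  0.16995967] [0.43894133 0.0997113  0.20874216]
```

View pics/w1.png

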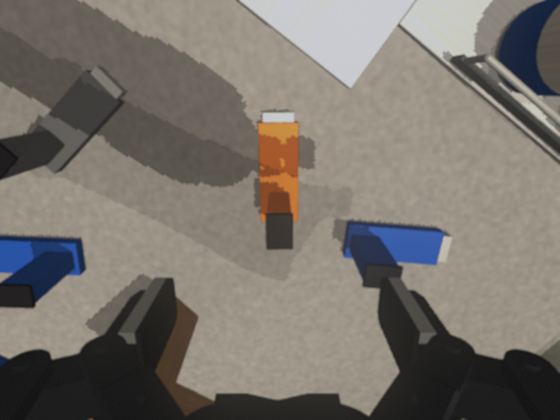

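The stop lies upright with its nose up at (278,117) and its block top at (279,231). A blue stop is close by on the right, with its foot corner at (346,222). I'll measure the finger clearance.

```bash
python3 - <<'E'
from h import *
import pickle;s=pickle.load(open("w1.pkl","rb"));C=cam("wrist",s)
im=cv2.imread("pics/w1.png");hsv=cv2.cvtColor(im,cv2.COLOR_BGR2HSV)
o=cv2.inRange(hsv,(3,130,60),(22,255,255));m=np.zeros_like(o);m[105:225,250:305]=o[105:225,250:305]
def ext(m,rows):
    for r in rows:
        c=np.where(m[r]>0)[0];yield r,c.min(),c.max()+1
e=list(ext(m,range(128,190,6)))
L=plane([(a[1],a[0]) for a in e],.012,C);R=plane([(a[2],a[0]) for a in e],.012,C)
print("width",np.linalg.norm(L-R,axis=1).round(4))
M=(L+R)/2;v=M[0]-M[-1];v/=np.linalg.norm(v)
dd,mm=np.linalg.svd(M[:,:2]-M[:,:2].mean(0))[2][0],M[:,:2].mean(0)
if dd@v[:2]<0:dd=-dd
rr=np.where(m[:,278]>0)[0];print("rows",rr.min(),rr.max())
f=plane([(278,rr.min()-.0)],.012,C)[0,:2]; # y=+72
ang=np.degrees(np.arctan2(dd[1],dd[0]))
y72=mm+dd*((f-mm)@dd);org=y72-.072*dd
print("toe ang",ang,"org",org)
top=plane([(266,213),(292,213),(292,248),(266,248)],.075,C)
print("blocktop",top.round(4),top.mean(0))
nose=plane([(262,112),(295,112)],.011,C);print("nose end->org",nose.mean(0)[:2]-.08*dd)
X=np.array([dd[1],-dd[0]])
for n,px,z in [("bfoot",[(347,222),(344,252)],.012),("bblock",[(363,265),(402,266),(401,286)],.075),("bbase",[(350,226)],.012)]:
    q=plane(px,z,C)[:,:2]-org;print(n,"in stop frame x,y",np.c_[q@X,q@dd].round(4))
q=plane([(123,98),(60,170)],.012,C)[:,:2]-org;print("grey",np.c_[q@X,q@dd].round(4))
E
```

```text
width [0.0332 0.0326 0.0328 0.0329 0.0331 0.0333 0.0335 0.0328 0.0339 0.0332
 0.0334]
rows 123 212
toe ang 127.11508426695248 org [ 0.62432329 -0.22493086]
blocktop [[ 0.6074 -0.2181  0.075 ]
 [ 0.6223 -0.2072  0.075 ]
 [ 0.6388 -0.229   0.075 ]
 [ 0.6234 -0.2403  0.075 ]] [ 0.62294005 -0.22366319  0.075     ]
nose end->org [ 0.62420448 -0.22413823]
bfoot in stop frame x,y [[ 0.0613 -0.0165]
 [ 0.06   -0.0465]]
bblock in stop frame x,y [[ 0.0621 -0.0265]
 [ 0.0911 -0.0277]
 [ 0.0921 -0.0447]]
bbase in stop frame x,y [[ 0.0642 -0.0204]]
grey [[-0.1249  0.0931]
 [-0.188   0.0346]]
```

```bash
python3 - <<'E'
from h import *
q=quat(np.radians(37.1))
ctrl.movep([.6238,-.2243,.11],q)
ctrl.movel([.6238,-.2243,.0215]); print(get_state()["tcp_pos"],get_state()["contact_force"])
ctrl.close_gripper(60); s=get_state();print(s["width"],s["contact_force"],s["tcp_pos"])
ctrl.movel([.6238,-.2243,.08]); s=get_state();print(s["width"],s["contact_force"],s["time"])
im,d=vision.grab_frame("wrist");cv2.imwrite("pics/w2.png",im)
E
```

```text
[ 0.62481208 -0.2241258   0.0229803 ] [ 0.07971388  0.86729206 -0.02003822]
0.0174445863785621 [-0.11910757 -0.19389792  2.58213561] [ 0.62406534 -0.22431146  0.02183596]
0.017329779545171592 [ 0.04566634 -0.04601764 -2.58779372] 4.8083
```

View pics/w2.png

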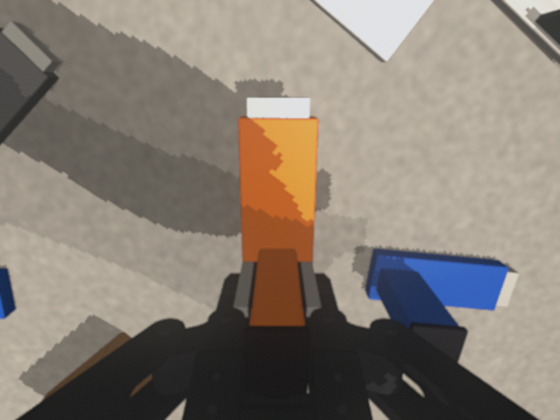

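The stop is held straight, with its nose at (278,107) and its sides symmetric about column 278. Next I hover before the mouth and look.

```bash
python3 - <<'E'
from h import *
ctrl.movep([.5505,-.085,.075],quat(0.0))
ctrl.pause(.2)
s=get_state();im,d=vision.grab_frame("wrist");cv2.imwrite("pics/w3.png",im)
import pickle;pickle.dump(s,open("w3.pkl","wb"));np.save("w3d.npy",d);print(s["time"],s["tcp_pos"],s["contact_force"],s["eef_rot"])
E
```

```text
5.8417 [ 0.55093551 -0.08633378  0.07458123] [ 0.37896395 -0.03341884 -2.29797429] [-4.27631225e-05  7.07540820e-01  7.06672472e-01 -5.66729418e-05]
```

View pics/w3.png

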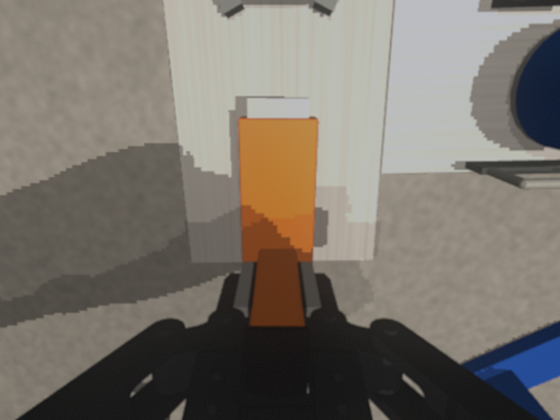

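The flares are at (232,10) and (327,10), the deck edges run beside the stop, and the tray is clear on the right. I'll move closer for the fine fit.

```bash
python3 - <<'E'
from h import *
ctrl.movel([.5505,-.062,.050])
ctrl.pause(.2)
s=get_state();im,d=vision.grab_frame("wrist");cv2.imwrite("pics/w4.png",im)
import pickle;pickle.dump(s,open("w4.pkl","wb"));np.save("w4d.npy",d);print(s["time"],s["tcp_pos"],s["contact_force"],s["eef_rot"])
E
python3 -c "
import cv2;a=cv2.imread('pics/w4.png');cv2.imwrite('pics/w4c.png',cv2.resize(a[0:260,140:420],None,fx=2.3,fy=2.3,interpolation=2))"
```

```text
6.4667 [ 0.55090282 -0.06294585  0.05054255] [-0.08460413 -0.2131715  -1.37429485] [5.12684519e-04 7.07480130e-01 7.06733043e-01 9.35078142e-05]
```

View pics/w4c.png

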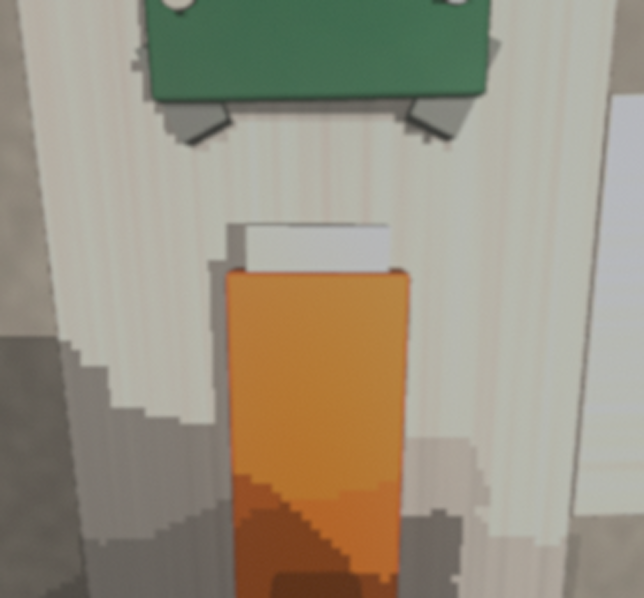

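```bash
cat > fit.py <<'E'
from h import *
import pickle,sys
n=sys.argv[1]
s=pickle.load(open(n+".pkl","rb"));C=cam("wrist",s)
im=cv2.imread(f"pics/{n}.png");hsv=cv2.cvtColor(im,cv2.COLOR_BGR2HSV);g=cv2.cvtColor(im,cv2.COLOR_BGR2GRAY).astype(float)
def subedge(mask,rows,z):
    L=[];R=[]
    for r in rows:
        c=np.where(mask[r]>0)[0]; L.append((c.min()-.5,r));R.append((c.max()+.5,r))
    return plane(L,z,C),plane(R,z,C)
gr=cv2.inRange(hsv,(55,80,30),(90,255,255));gr[60:]=0
cc=np.where(gr.sum(1)>0)[0];
rows=[r for r in range(2,60) if (gr[r]>0).sum()>100][:-4:3]
L,R=subedge(gr,rows,.028);M=(L+R)/2
print("roof width",np.linalg.norm(L-R,axis=1).mean(),"mid x",M[:,0].round(4), "slopes L,R",np.polyfit(L[:,1],L[:,0],1)[0],np.polyfit(R[:,1],R[:,0],1)[0])
cols=range(215,345,5);fr=[(c,np.where(gr[:,c]>0)[0].max()+.5) for c in cols]
F=plane(fr,.028,C);pf=np.polyfit(F[:,0],F[:,1],1);print("front edge slope",pf[0],"y mid",F[:,1].mean())
zt=s["tcp_pos"][2]-.0218+.012
o=cv2.inRange(hsv,(3,130,40),(22,255,255));o[:, :225]=0;o[:,330:]=0
rows=[r for r in range(120,240,6)]
L,R=subedge(o,rows,zt);M=(L+R)/2;ps=np.polyfit(M[:,1],M[:,0],1)
print("stop width",np.linalg.norm(L-R,axis=1).mean(),"axis slope dx/dy",ps[0],np.polyfit(L[:,1],L[:,0],1)[0],np.polyfit(R[:,1],R[:,0],1)[0])
fr=np.where(o[:,278]>0)[0].min()-.5;f=plane([(278,fr)],zt,C)[0];print("y72 at",f[1],"origin",f[1]-.072,"mid x at y72",np.polyval(ps,f[1]),"at org",np.polyval(ps,f[1]-.072))
# deck edges
for lo,hi in [((140,200))+() ,]: pass
def deckedge(r,c0,c1,sgn):
    p=cv2.GaussianBlur(g,(5,5),0)[r,c0:c1];dd=np.diff(p)*sgn;return c0+np.argmax(dd)+.5
rows=range(10,130,8)
DL=plane([(deckedge(r,140,185,1),r) for r in rows],.008,C)
print("deck L slope,x",np.polyfit(DL[:,1],DL[:,0],1),DL[:,0].round(4))
E
python3 fit.py w4
```

```text
roof width 0.06021286986621746 mid x [0.5496 0.5496 0.5496 0.5498 0.5496 0.5496 0.5496 0.5498 0.5498 0.5498
 0.5498 0.5498] slopes L,R -0.028310217058179033 -0.011522479360350064
front edge slope 0.013974990733641085 y mid 0.03821416097148857
stop width 0.03312275690827673 axis slope dx/dy 0.0016285715743216095 0.006281472230966722 -0.0030247731012743406
y72 at 0.007617081334911395 origin -0.0643829186650886 mid x at y72 0.549494291035227 at org 0.5493770338818759
deck L slope,x [-0.01827631  0.49126579] [0.4903 0.4904 0.4904 0.4905 0.4905 0.4906 0.4907 0.4907 0.4908 0.4909
 0.4909 0.491  0.4911 0.4911 0.4912]
```

```bash
python3 - <<'E'
from h import *
ctrl.movep([.5525,-.063,.050],quat(0.0165))
ctrl.movel([.5525,-.063,.036],max_speed=.05)
ctrl.pause(.2)
s=get_state();im,d=vision.grab_frame("wrist");cv2.imwrite("pics/w5.png",im)
import pickle;pickle.dump(s,open("w5.pkl","wb"));np.save("w5d.npy",d);print(s["time"],s["tcp_pos"],s["contact_force"],s["eef_rot"])
E
python3 fit.py w5
python3 -c "
import cv2;a=cv2.imread('pics/w5.png');cv2.imwrite('pics/w5c.png',cv2.resize(a[0:260,140:420],None,fx=2.3,fy=2.3,interpolation=2))"
```

```text
7.4 [ 0.55266086 -0.06292166  0.03613129] [-0.37278861 -0.4232439  -2.56683625] [9.09148194e-05 7.01227145e-01 7.12937913e-01 1.19970146e-04]
roof width 0.06035969990826678 mid x [0.5497 0.5497 0.5497 0.5497 0.5498 0.5498 0.5498 0.5498 0.5498 0.5499
 0.5499] slopes L,R -0.030020096740092716 -0.006940189919918576
front edge slope 0.015594124533598526 y mid 0.038247315036192546
stop width 0.03312848010766015 axis slope dx/dy -0.017368481104966 -0.013059560970833132 -0.021677724626152483
y72 at 0.007642245880312025 origin -0.06435775411968797 mid x at y72 0.5499885504275481 at org 0.5512390810671057
deck L slope,x [-0.00366699  0.49095919] [0.4913 0.4909 0.4906 0.4906 0.4907 0.4908 0.4909 0.491  0.4906 0.4907
 0.4908 0.4909 0.491  0.4911 0.4912]
```

View pics/w5c.png

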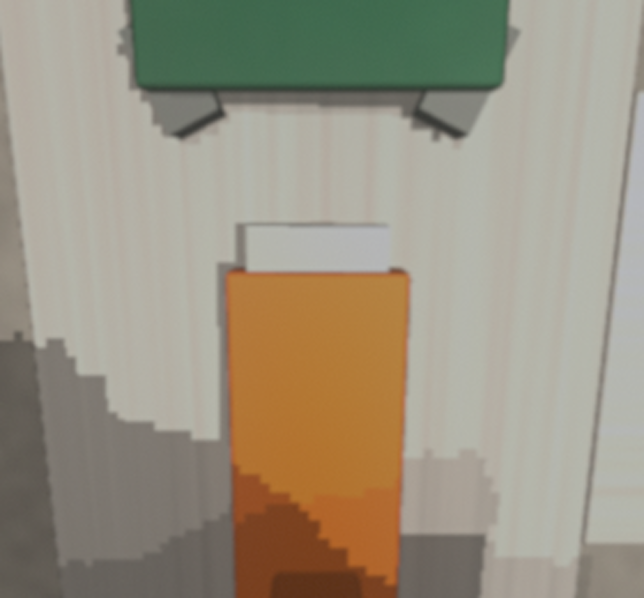

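Aligned: the stop's axis meets the mouth within about 0.3 mm and the yaw agrees within 0.002. Next I lower it onto the deck, feeling for contact.

```bash
python3 - <<'E'
from h import *
x=.5528
s=get_state();b=s["contact_force"][2]
z=.0325
ctrl.movel([x,-.063,z],max_speed=.03)
for i in range(14):
    ctrl.pause(.08);s=get_state();f=s["contact_force"]
    print(round(z,4),s["tcp_pos"].round(4),f.round(2),round(s["time"],2))
    if f[2]>1.5: break
    z-=.0005;ctrl.movel([x,-.063,z],max_speed=.02)
E
```

```text
0.0325 [ 0.5528 -0.063   0.0324] [-0.57  0.17 -2.18] 7.8
0.032 [ 0.5528 -0.063   0.032 ] [ 0.38 -0.1  -2.17] 8.13
0.0315 [ 0.5528 -0.063   0.0315] [-0.19  0.5  -1.35] 8.47
0.031 [ 0.5528 -0.063   0.031 ] [ 0.4  -0.   -2.63] 8.8
0.0305 [ 0.5528 -0.063   0.0305] [-0.02 -0.14 -2.83] 9.13
0.03 [ 0.5528 -0.063   0.03  ] [-0.48  0.27 -1.52] 9.47
0.0295 [ 0.5529 -0.063   0.0297] [-0.56 -0.61  3.01] 9.8
```

```bash
cat > slide.py <<'E'
from h import *
d=np.array([-np.sin(.0165),np.cos(.0165)])
p0=np.array([.5528,-.063])
def go(t,z=.0297,v=.04):
    p=p0+d*t;ctrl.movel([p[0],p[1],z],max_speed=v)
def rep(t,n=3):
    F=[]
    for i in range(n):
        s=get_state();F.append(s["contact_force"]);ctrl.pause(.02)
    F=np.mean(F,0);a=s["tcp_pos"]
    al=(a[:2]-p0)@d; lat=(a[:2]-p0)@np.array([d[1],-d[0]])
    fd=-F[:2]@d; fl=F[:2]@np.array([d[1],-d[0]])
    print(f"{t*1e3:.2f} along {al*1e3:.2f} lat {lat*1e3:.2f} z {a[2]*1e3:.2f} push {fd:.2f} flat {fl:.2f} fz {F[2]:.2f} t {s['time']:.2f}")
    return fd,fl,F[2],al
E
python3 - <<'E'
from slide import *
t=0
for t in [.005,.010,.015,.020,.024,.028,.032,.036,.040]:
    go(t);r=rep(t)
    if r[0]>6 or abs(r[1])>8: break
E
```

```text
5.00 along 5.91 lat 0.20 z 29.77 push -1.09 flat 0.04 fz 2.00 t 10.11
10.00 along 10.63 lat 0.16 z 29.75 push -0.41 flat -0.11 fz 1.59 t 10.43
15.00 along 15.37 lat 0.05 z 29.75 push -0.09 flat 0.88 fz 2.13 t 10.76
20.00 along 20.29 lat 0.04 z 29.73 push 0.48 flat 0.52 fz 3.58 t 11.08
24.00 along 24.06 lat 0.02 z 29.73 push 1.21 flat 0.10 fz 3.48 t 11.38
28.00 along 28.08 lat 0.07 z 29.76 push 1.27 flat 0.42 fz 4.52 t 11.68
32.00 along 32.03 lat 0.05 z 29.74 push 1.47 flat 0.45 fz 4.25 t 11.98
36.00 along 36.02 lat 0.05 z 29.72 push 1.78 flat 0.50 fz 4.89 t 12.28
40.00 along 40.01 lat 0.02 z 29.72 push 2.54 flat 0.26 fz 4.79 t 12.58
```

```bash
python3 - <<'E'
from slide import *
for t in [.043,.046]:
    go(t);r=rep(t)
base=r[0];t=.046;h=[base]
while t<.072 and get_state()["time"]<38:
    t+=.00035;go(t,v=.01);r=rep(t,2)
    if r[0]>np.median(h[-6:])+2.0 and r[0]>4: break
    h.append(r[0])
E
```

```text
43.00 along 42.73 lat 0.01 z 29.73 push 2.91 flat 0.06 fz 5.11 t 12.88
46.00 along 45.75 lat 0.04 z 29.73 push 3.20 flat 0.14 fz 5.69 t 13.18
46.35 along 45.75 lat 0.02 z 29.75 push 3.92 flat 0.43 fz 5.51 t 13.47
46.70 along 45.82 lat 0.01 z 29.72 push 4.47 flat 0.16 fz 5.67 t 13.75
47.05 along 46.08 lat 0.00 z 29.72 push 4.99 flat -0.40 fz 5.25 t 14.03
47.40 along 46.40 lat 0.00 z 29.74 push 4.47 flat 0.20 fz 6.14 t 14.32
47.75 along 46.74 lat 0.02 z 29.74 push 4.76 flat 0.63 fz 6.56 t 14.60
48.10 along 47.11 lat -0.01 z 29.74 push 5.33 flat 0.06 fz 6.22 t 14.88
48.45 along 47.49 lat -0.01 z 29.73 push 4.95 flat 0.56 fz 6.16 t 15.17
48.80 along 47.81 lat -0.00 z 29.74 push 5.37 flat -0.42 fz 5.76 t 15.45
49.15 along 48.12 lat 0.02 z 29.75 push 5.22 flat 0.66 fz 6.57 t 15.73
49.50 along 48.51 lat -0.02 z 29.72 push 5.28 flat 0.63 fz 5.60 t 16.02
49.85 along 48.81 lat -0.03 z 29.72 push 4.86 flat 0.91 fz 5.84 t 16.30
50.20 along 49.17 lat -0.02 z 29.73 push 5.34 flat 0.31 fz 5.02 t 16.58
50.55 along 49.56 lat -0.02 z 29.72 push 5.41 flat 0.63 fz 6.24 t 16.87
50.90 along 49.87 lat -0.0
[... 212 characters left out ...]
-0.02 z 29.72 push 5.29 flat -0.68 fz 6.21 t 18.00
52.30 along 51.30 lat -0.00 z 29.74 push 5.28 flat -0.08 fz 6.24 t 18.28
52.65 along 51.64 lat -0.02 z 29.72 push 5.31 flat 1.07 fz 5.91 t 18.57
53.00 along 51.95 lat -0.04 z 29.71 push 4.76 flat 0.50 fz 5.80 t 18.85
53.35 along 52.34 lat -0.04 z 29.72 push 5.25 flat -0.20 fz 5.89 t 19.13
53.70 along 52.67 lat -0.02 z 29.73 push 5.40 flat 0.63 fz 6.68 t 19.42
54.05 along 52.86 lat -0.01 z 29.75 push 5.67 flat 0.35 fz 6.31 t 19.70
54.40 along 52.88 lat -0.04 z 29.75 push 6.27 flat 0.07 fz 5.77 t 19.98
54.75 along 52.93 lat -0.04 z 29.76 push 6.85 flat 0.23 fz 6.20 t 20.27
55.10 along 52.93 lat -0.05 z 29.76 push 8.07 flat 0.05 fz 6.64 t 20.55
```

The plate is felt at 52.9 mm of travel, about 30 mm behind the mouth. I'll ease the downward load to cut friction, then build up to about 11 N.

```bash
python3 - <<'E'
from slide import *
t=.0551;z=.0297
for i in range(8):
    z+=.0002;go(t,z,v=.01);r=rep(t)
    if r[2]<1.0: break
print("z",z)
for i in range(12):
    if r[0]>10.8: break
    t+=.0004;go(t,z,v=.01);r=rep(t,4)
for i in range(6):
    if r[0]>=15: break
    ctrl.pause(.15);rep(t,3)
print(t,z)
E
```

```text
55.10 along 53.08 lat -0.10 z 29.79 push 7.57 flat 0.98 fz 4.69 t 20.85
55.10 along 53.11 lat -0.14 z 29.84 push 7.52 flat 1.05 fz 3.92 t 21.15
55.10 along 53.14 lat -0.18 z 29.90 push 7.06 flat 1.56 fz 2.42 t 21.45
55.10 along 53.19 lat -0.21 z 29.96 push 7.36 flat 1.69 fz 0.14 t 21.75
z 0.030499999999999996
55.50 along 53.26 lat -0.20 z 30.00 push 7.47 flat 1.10 fz 0.42 t 22.07
55.90 along 53.29 lat -0.25 z 30.02 push 8.40 flat 1.27 fz 0.94 t 22.38
56.30 along 53.35 lat -0.24 z 30.02 push 9.32 flat 1.37 fz 1.60 t 22.70
56.70 along 53.39 lat -0.25 z 30.06 push 10.39 flat 1.72 fz 1.79 t 23.02
57.10 along 53.43 lat -0.24 z 30.10 push 10.94 flat 1.16 fz 2.49 t 23.33
57.10 along 53.41 lat -0.26 z 30.08 push 11.04 flat 1.59 fz 2.60 t 23.53
57.10 along 53.42 lat -0.26 z 30.09 push 10.93 flat 1.10 fz 2.19 t 23.73
57.10 along 53.43 lat -0.22 z 30.10 push 10.96 flat 1.06 fz 2.80 t 23.93
57.10 along 53.43 lat -0.23 z 30.10 push 11.52 flat 1.19 fz 2.36 t 24.13
57.10 along 53.44 lat -0.22 z 30.10 push 10.92 flat 0.98 fz 2.98 t 24.33
57.10 along 53.46 lat -0.25 z 30.11 push 11.26 flat 1.49 fz 2.96 t 24.53
0.05709999999999999 0.030499999999999996
```

```bash
python3 - <<'E'
from slide import *
t=.0571;z=.0305
r=[11]
while r[0]<12.3 and t<.0583:
    t+=.0003;go(t,z,v=.01);r=rep(t,5)
ctrl.pause(.7);r=rep(t,4)
print("back off")
while r[0]>3 and t>.053:
    t-=.0005;go(t,z,v=.01);r=rep(t,3)
print(t)
E
```

```text
57.40 along 53.49 lat -0.28 z 30.09 push 11.76 flat 1.25 fz 2.51 t 24.87
57.70 along 53.51 lat -0.28 z 30.13 push 12.46 flat 1.37 fz 3.17 t 25.20
57.70 along 53.49 lat -0.24 z 30.15 push 12.51 flat 1.47 fz 3.39 t 25.97
back off
57.20 along 53.48 lat -0.28 z 30.09 push 11.12 flat 1.50 fz 2.85 t 26.27
56.70 along 53.44 lat -0.26 z 30.04 push 9.66 flat 2.18 fz 2.36 t 26.57
56.20 along 53.33 lat -0.24 z 30.02 push 9.35 flat 1.42 fz 1.32 t 26.87
55.70 along 53.31 lat -0.23 z 29.99 push 8.03 flat 1.50 fz 0.37 t 27.17
55.20 along 53.25 lat -0.22 z 29.97 push 7.02 flat 1.54 fz 0.40 t 27.47
54.70 along 53.20 lat -0.19 z 29.92 push 5.83 flat 1.54 fz -0.27 t 27.77
54.20 along 53.13 lat -0.21 z 29.97 push 5.26 flat 1.59 fz -1.50 t 28.07
53.70 along 53.16 lat -0.17 z 30.10 push 5.14 flat 1.98 fz -3.52 t 28.37
53.20 along 53.16 lat -0.28 z 30.24 push 4.00 flat 1.59 fz -4.22 t 28.67
52.70 along 53.06 lat -0.29 z 30.43 push 2.53 flat 0.75 fz -3.18 t 28.97
0.0527
```

```bash
python3 - <<'E'
from slide import *
t=.0532
for z in [.0302,.0299,.0297]:
    go(t,z,v=.01);r=rep(t,3)
while r[0]<4.5 and t<.0565:
    t+=.0005;go(t,z,v=.01);r=rep(t,3)
print(t)
s=get_state();im,d=vision.grab_frame("wrist");cv2.imwrite("pics/w6.png",im)
import pickle;pickle.dump(s,open("w6.pkl","wb"))
E
```

```text
53.20 along 53.03 lat -0.20 z 30.27 push 3.73 flat -0.05 fz -0.45 t 29.27
53.20 along 53.04 lat -0.11 z 29.95 push 4.55 flat -1.31 fz -0.07 t 29.57
53.20 along 53.04 lat -0.04 z 29.77 push 4.60 flat -0.93 fz 1.21 t 29.87
0.0532
```

View pics/w6.png

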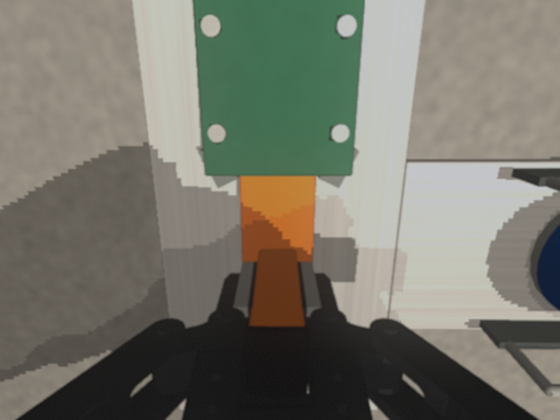

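The toe is centred under the lip (foot at columns 241–316 between the flares). Release, then rise and look.

```bash
python3 - <<'E'
from slide import *
ctrl.ungrasp();ctrl.pause(.2);rep(.0532)
s=get_state();print(s["width"])
im,d=vision.grab_frame("wrist");cv2.imwrite("pics/w7.png",im)
import pickle;pickle.dump(s,open("w7.pkl","wb"))
p=p0+d_ if False else s["tcp_pos"]
ctrl.movel([p[0],p[1],.17],max_speed=.1);ctrl.pause(.2)
s=get_state();im,d=vision.grab_frame("wrist");cv2.imwrite("pics/w8.png",im);pickle.dump(s,open("w8.pkl","wb"))
im2,_=vision.grab_frame("side");cv2.imwrite("pics/side8.png",im2)
print(s["time"],s["contact_force"])
E
python3 -c "
import cv2,numpy as np
a=cv2.imread('pics/w7.png');b=cv2.imread('pics/w8.png')
cv2.imwrite('pics/w78.png',cv2.resize(np.hstack([a,b]),(800,300),interpolation=3))
a=cv2.imread('pics/side8.png');cv2.imwrite('pics/side8c.png',cv2.resize(a[140:280,190:370],None,fx=4,fy=4,interpolation=2))"
```

```text
53.20 along 53.19 lat 0.03 z 29.72 push 0.40 flat 0.22 fz -0.32 t 30.83
0.0858620382897734
32.65 [-0.11502999  0.24217931 -0.33142517]
```

View pics/w78.png

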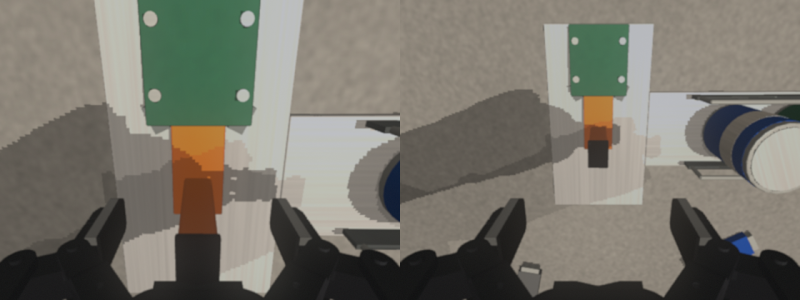

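View pics/side8c.png

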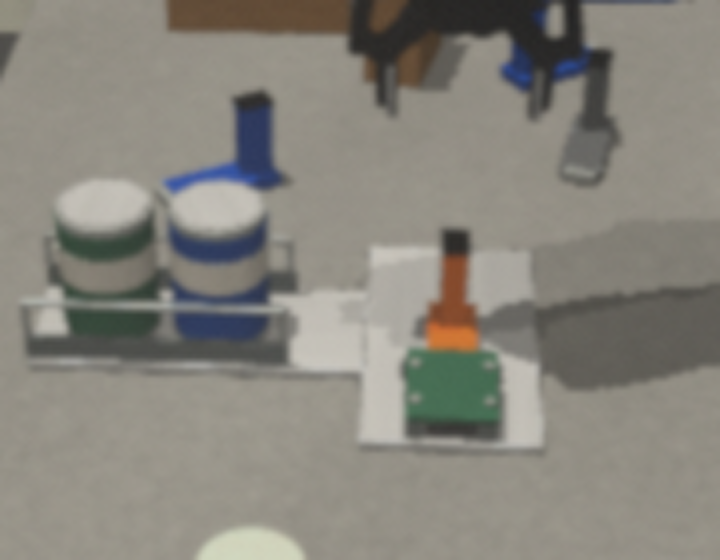

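```bash
python3 - <<'E'
from h import *
import pickle
a=cv2.imread("pics/w6.png");b=cv2.imread("pics/w7.png")
def prof(im):
    g=cv2.cvtColor(im,cv2.COLOR_BGR2GRAY).astype(float)[170:275,268:288].mean(1)
    return g
pa,pb=prof(a),prof(b);print(np.diff(pa)[75:90].round(0),np.diff(pb)[75:90].round(0))
for n in("w6","w7"):
    s=pickle.load(open(n+".pkl","rb"));print(n,s["tcp_pos"].round(5), plane([(278,175.5),],.028,cam("wrist",s)).round(4))
s=pickle.load(open("w8.pkl","rb"));C=cam("wrist",s);im=cv2.imread("pics/w8.png")
# roof front edge vs block top middle
g=cv2.cvtColor(im,cv2.COLOR_BGR2HSV)
blk=(im[:,:,2]<45)&(im[:,:,1]<45);m=np.zeros_like(blk);m[190:242,258:295]=blk[190:242,258:295]
y,x=np.where(m);px=[(x.mean(),y.mean())];print("blocktop",px,plane(px,.083,C))
gr=cv2.inRange(g,(55,80,20),(90,255,255));gr[145:]=0
r=np.where(gr[:,275]>0)[0].max()+.5;print("roof",plane([(277,r)],.028,C))
# heel corner row: foot heel on deck top z=.020
for c in (262,266,288,292): print(c,im[195:225,c].tolist()[::3])
print("pred heel")
E
```

```text
[ 0. -2. -6. -7. -2. -0. -0.  0. -0. -0. -0. -0.  0. -0.  0.] [ 0. -0. -2. -6. -6. -2. -0. -0. -0.  0. -0.  0. -0.  0.  0.]
w6 [ 0.55191 -0.00997  0.02978] [[0.5499 0.0382 0.028 ]]
w7 [ 0.55192 -0.0098   0.02969] [[0.5499 0.0384 0.028 ]]
blocktop [(np.float64(nan), np.float64(nan))] [[nan nan nan]]
roof [[0.54910788 0.0391431  0.028     ]]
262 [[43, 71, 126], [42, 62, 105], [43, 62, 102], [43, 62, 102], [48, 65, 102], [124, 133, 140], [129, 138, 144], [138, 147, 154], [137, 146, 153], [138, 147, 154]]
266 [[42, 58, 94], [41, 45, 49], [48, 51, 55], [43, 46, 51], [44, 48, 51], [43, 47, 50], [43, 45, 49], [41, 45, 49], [44, 47, 50], [45, 47, 51]]
288 [[44, 61, 97], [44, 48, 53], [45, 48, 53], [45, 48, 53], [45, 49, 53], [43, 47, 51], [44, 48, 52], [44, 48, 52], [45, 48, 52], [46, 50, 53]]
292 [[45, 71, 125], [46, 66, 108], [46, 66, 108], [45, 66, 109], [55, 88, 142], [131, 139, 149], [137, 145, 153], [136, 145, 152], [137, 145, 152], [137, 144, 152]]
pred heel<stdin>:14: RuntimeWarning: Mean of empty slice.
  ret = ret.dtype.type(ret / rcount)
```

```bash
python3 - <<'E'
from h import *
print(get_state()["time"],get_state()["contact_force"]);print(ticket.close_job())
E
```

```text
32.75 [-0.33395394  0.88353061 -0.47783932]
the job is handed in; nothing more can be done
None
```

The orange stop is seated under the green lip against the buffer plate and released. The job was handed in at about 33 s of the 64 s allowed.

- **Insertion:** I set the stop flat on the deck in front of the lip and slid it in. The plate was felt about 30 mm behind the mouth, inside the stated 28–48 mm range.
- **Pressing force:** I pressed for about 2.5 s with a wrist reading of 11–12.5 N; the highest value I read was 12.5 N. That reading includes some deck friction, estimated at up to about 3 N, so the force on the plate was roughly 8–12 N.
- **Release:** I eased off to about 4–5 N, opened the gripper and rose straight up.
- **Last checks:** The pictures show the stop upright and centred under the lip. Its block edge moved back only about 0.1–0.2 mm on release, which fits the spring relaxing. The last wrist force reading was noise only. The lane cans, blue stops and grey stop looked undisturbed in the last side view. I did not look again at the goods at the left.
- **Disagreements:** While backing off, the gripper lifted about 0.7 mm, still inside the 2 mm height play. I lowered it flat again before releasing. One final check, locating the block's top in the last wrist picture, gave no result because its colour threshold was wrong; I relied on the edge comparison instead.

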